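# Fish the eye plate out from beside the sander

## Task

An orange eye plate has dropped into the narrow gap between the blue tool case and the sander. Take the bent telescopic hook from its rack, fish the plate out by its eye through the open end of the gap, over the low wooden lip, and leave it standing flat on its base on the bare bench, clear of the gap; then hang the hook back in its rack. Do not touch the plate with the gripper, do not press the hook hard on bench, gap or plate (bench and gap under 25 N, plate under 12 N), and leave the jar, the pine offcut and the tape measure where they are.

Things in the scene. Friction and masses are not known exactly. Their poses are not given: they have to be found in the camera images.
- hook_grip (a point): Centre of the red upright handle (20 x 20 mm, 60 mm tall, z up) of the bent telescopic hook hanging in its rack. A round collar (38 mm wide, 6 mm thick, underside 36 mm below this point) rests on the rack. The shaft below ends in a 5 mm thick level toe reaching 50 mm along the handle's -x (shaft axis to tip axis), its tip bent up: top 19 mm above the toe's underside.
- rack_seat (a point): Point on top of the fixed blue fork rack, 190 mm above the bench, where the collar's underside centre rests. Two prongs 18 mm apart reach to 30 mm beyond it along -x, closed 13 mm behind it (+x); nothing stands above the prongs. Lift the hook 5 mm or more and draw it out towards -x; hang it back the other way.
- rack: The fixed fork rack that carries rack_seat; origin on the bench straight below rack_seat, same axes.
- hook: The hook (0.12 kg); origin at the centre of the collar's underside, axes as hook_grip. How far its 10 mm shaft is drawn out differs every time and is not measured: the toe's underside lies 116 to 177 mm below this origin. Find it by touching the bench gently; the shaft keeps its length under loads up to 60 N.
- bay: Fixed tool case (+y side), cream sander pedestal (-y side) and end board round the gap. Origin on the bench on the gap's centre line, x towards the open end. Gap: 50 mm wide, walls 70 mm high, floor the bench, end board at x = -82 mm, open end at x = +70. Two 8 mm steel bars cross on top at x = -82 and -60. Case to y = 175; pedestal to y = -285, sander 310 mm high on it beyond y = -135.
- gap_mouth (a point): Bench point at the middle of the gap's open end (x = +70 mm of the bay); x points out of the gap. Just inside it a wooden lip 6 mm high and 10 mm wide crosses the floor.
- plate_eye (a point): Middle of the eye opening of the orange eye plate, 18.5 mm above its underside. A bow of 6 mm rod, 37 mm high over all, spans across the base's y: the opening is 22 mm wide (y) and 25 mm high (6 to 31 mm above the underside), and is passed through along x. At first it stands deep in the gap, its x roughly along the gap.
- plate: The eye plate; origin at the centre of its underside, axes as plate_eye. Base 40 mm (x) by 34 mm (y), 6 mm thick; 0.12 to 0.2 kg.
- bench_mid (a point): A point on the bench top, which is level, at height 0 everywhere.
- jar: Bystander: closed jar 56 mm across, 75 mm high, origin at its underside.
- offcut: Bystander: pine block 70 x 45 x 38 mm, origin at its underside.
- tape: Bystander: yellow tape measure 60 x 35 x 55 mm, origin at its underside.
There are look-alikes about, which are no part of the job. Of the things that look like the plate, take the one that is farthest to the robot's left at the start. Of the things shaped like the rack, the blue one is meant.

How it is judged:
By the outcome, as a careful person would: the job done as asked, in the order asked, and still so for the second after the job is handed in, with the robot touching nothing.
It also fails if it takes over 72 s, if anything falls off the work surface, if the arm or the gripper's body presses on something with over 40 N, if the wrist force passes 120 N, or if a joint passes its speed limit or range.

## Robot

A 6-joint arm with a two-finger parallel gripper is mounted at the origin on the work surface. World frame = base frame: x ahead of the robot, y to its left, z up, the work surface at z = 0. Lengths are in m, angles in rad, forces in N, time in s.
With the tool pointing down it reaches from about 0.3 to 0.875 m from the base axis. Payload 4.2 kg.
Tool frame: the origin (TCP) lies at the very end of the fingers, on their centre line; the grasp point (between the pads) lies 19 mm behind it (robot.grasp_offset is the distance from the TCP to the grasp point, in m); z points along the fingers, y is the line along which they close (so a half turn about z gives the same grasp; the last joint's range is limited). The gripper opens to 85 mm and grips with 20 to 120 N. Pads are 22 mm wide; open, the fingers measure 114 mm over their backs; the gripper's body (76 mm by 85 mm) begins 54 mm behind the grasp point. The pads swing forward as they close: fully open they stand 13 mm farther back than shut.
Start: joints at [1.1, 0.32, 1.565, -0, 1.257, -0.02], TCP at [0.251, 0.518, 0.231] pointing down, gripper open.
Joint ranges: [-3.11, 3.11], [-0.84, 2.01], [0.21, 2.61], [-1.34, 4.49], [0.05, 2.63], [-2.56, 2.56]. Speed limits (rad/s): [2.57, 2.57, 3.14, 3.14, 3.14, 3.14].

## Interface

Orientations are given as a 3x3 rotation matrix whose columns are the frame's x, y, z axes.
In Python, from station import robot gives the robot as it stands. The module is installed in compiled form; this text tells all that it offers.
- The arm moves only by the shell command python3 -m inch 'ROWS' [OPENING] [FORCE]. ROWS is JSON, a list of rows, each a list of 2 entries, a list of its own where there are three numbers: the shift along the tool's x, y, z in mm, then the turn about the tool's z in degrees. In form: [[[dx, dy, dz], turn], ...]. A call has 1 to 10 rows; each row is the pose to reach, as a shift and turn from the pose commanded when the call began, along the tool's axes at that moment; what a row does not reach only later rows make up. A row lasts 1/8 s, in which the tool goes at most 62.5 mm and 10.7 degrees, less where a joint would pass 70% of its speed; a pose out of reach is approached as far as the arm can. A call with a gripper value outside its range is refused whole. OPENING is the opening, from 0 (shut) to 1 (fully open), set as the call begins (- or left out, the last holds). The fingers move at their own pace and stop on an object; FORCE is the grip in N (left out, the last holds). Time passes only in rows, so rows that repeat a pose let the fingers close. It gives the time, the measured TCP pose, the force, the opening and the grip force at its end, in the units of the state.
- robot.read_state(): the state, without advancing time (a new reading comes with each control period).
- robot.snapshot(name): name is "scene" or "top"; returns the picture (384x512x3 uint8, blue, green, red); there is no depth.
- robot.camera_params(name): a dict with "vfov" (degrees; the focal length in pixels is half the picture's height over the tangent of half this angle, whatever the lens; pixels are square), "cx", "cy" (the principal point, pixels), "dist" ([k1, k2, p1, p2, k3] as OpenCV has them; the pictures are not rectified), "world_from_camera" (4x4, takes a point from camera to world coordinates). Camera axes: x right, y down, z forward; pixel columns grow to the right and rows downward; lengths in m; the calibration is good to about 2 mm. A picture is of the moment at which its call begins. camera_params takes no time and is no camera call.
- robot.close_job(): hands the job in; it is judged then, once.
Trained networks look in the newest picture that a camera, given by its name, has taken for a name from the list of things; names that differ only in an ending like _2 or _b are one class to them, and where a whole thing is asked for, a point or a joint stands for the part that bears it (a point fixed in the world has none). Each returns a list of dicts, best first, with "confidence" (0 to 1); they miss things now and then, are a little off and sometimes report something else, mostly with a low value. They report only what shows in the picture. A call takes as long as a camera call. They do not tell look-alikes from the thing itself.
- robot.regions_of(thing, camera): "pixels" (384x512 bool, what is visible of it) and "extent" ([centre column, centre row, width, height] in pixels, round what is visible of it).
- robot.tip_of(thing, camera): "centre" ([column, row] in pixels: a listed point, or the origin of a listed thing).
The state is a dict: "t": time; "q": joint angles; "qvel": joint speeds; "effort": joint torques, N m; "tool_pos": TCP position; "orientation": TCP orientation; "force": force on the tool from outside, world axes, zero at the start; "ft_torque": the same for the moment, N m; "width": finger opening in m; "grasp_force": force on a finger pad.
Only numpy, scipy, OpenCV 4.12 (cv2) and the standard library are available. Lean on these libraries where they do the work, as an engineer would, in place of code of your own. Each camera call takes 0.05 s, during which the arm holds its last target. There are 200 camera calls.

## Working session

There is one attempt and no reset: what is moved stays moved. The work goes in short steps, Python scripts to look and compute and a shell command to move; the robot and the scene stay as the last step left them, time stands still between calls to the robot, and variables do not carry over. Pictures are saved under pics/ and viewed, at most 11 in all, crops included, and the job is handed in when it is done.

```bash
mkdir -p pics; cat > h.py <<'E'
import numpy as np,cv2
from station import robot
def K(n):
    p=robot.camera_params(n);f=192/np.tan(np.radians(p['vfov'])/2)
    return np.array([[f,0,p['cx']],[0,f,p['cy']],[0,0,1.]]),np.array(p['dist']),np.array(p['world_from_camera'])
def ray(n,px):
    k,d,T=K(n);u=cv2.undistortPoints(np.array([[px]],float),k,d)[0,0]
    v=T[:3,:3]@np.array([u[0],u[1],1]);return T[:3,3],v/np.linalg.norm(v)
def proj(n,P):
    k,d,T=K(n);Ti=np.linalg.inv(T)
    return cv2.projectPoints(np.atleast_2d(np.array(P,float)),Ti[:3,:3].copy(),Ti[:3,3].copy(),k,d)[0][:,0]
def atz(n,px,z):
    o,v=ray(n,px);return o+v*(z-o[2])/v[2]
def tri(a,b):
    A=[];B=[]
    M=np.zeros((3,3));c=np.zeros(3)
    for n,px in((a),(b)):
        o,v=ray(n,px);I=np.eye(3)-np.outer(v,v);M+=I;c+=I@o
    X=np.linalg.solve(M,c)
    return X,[float(np.linalg.norm((np.eye(3)-np.outer(ray(n,px)[1],ray(n,px)[1]))@(X-ray(n,px)[0]))) for n,px in(a,b)]
E
python3 - <<'E'
from h import *
np.set_printoptions(precision=3,suppress=True)
for n in("scene","top"):
    im=robot.snapshot(n);cv2.imwrite(f'pics/{n}0.png',im)
    print(n,K(n)[2].tolist(),K(n)[0][0,0])
    for t in("hook_grip","rack_seat","rack","hook","gap_mouth","bay","plate_eye","plate","jar","offcut","tape"):
        print(t,[(np.round(r['centre'],1).tolist(),round(r['confidence'],2)) for r in robot.tip_of(t,n)])
print(robot.read_state())
E
```

```text
scene [[-0.8049147206586231, 0.3815152064262474, -0.4544870072208756, 1.0697089616832198], [0.5932690112575201, 0.5329051027538868, -0.6033606150059795, 0.811238182185803], [0.012007195699873397, -0.7552868982872712, -0.6552843112169082, 0.9319274717701705], [0.0, 0.0, 0.0, 1.0]] 415.14870886706785
hook_grip [([322.7, 213.9], 0.63), ([312.5, 276.8], 0.16)]
rack_seat [([319.6, 229.3], 0.66), ([393.9, 245.7], 0.56)]
rack [([377.7, 294.8], 0.95), ([321.0, 226.9], 0.73), ([312.1, 275.0], 0.64)]
hook [([319.0, 224.5], 0.77)]
gap_mouth [([219.9, 203.7], 0.76)]
bay [([234.2, 192.4], 0.6)]
plate_eye [([262.1, 161.7], 0.65), ([257.5, 145.4], 0.62)]
plate [([255.4, 150.3], 0.59), ([315.9, 274.5], 0.49), ([261.5, 163.1], 0.39), ([216.3, 205.1], 0.37)]
jar [([177.3, 199.8], 0.96)]
offcut [([234.1, 240.9], 0.59)]
tape [([152.0, 185.0], 0.68)]
top [[-0.005785816320045165, -0.9940600418182262, 0.10867914974758258, 0.4095932493243112], [-0.9999800175002305, 0.005474674649415205, -0.003161097550275039, 0.09433427145063748], [0.0025473377769748046, -0.10869526759629337, -0.9940718534756029, 1.14466428
[... 588 characters left out ...]
, 0.45)]
jar [([340.8, 138.5], 0.8), ([318.5, 212.5], 0.49)]
offcut [([254.8, 155.7], 0.62), ([320.4, 214.3], 0.55), ([320.6, 211.2], 0.42)]
tape [([378.8, 123.4], 0.7), ([160.2, 187.4], 0.58)]
{'t': 1.2, 'q': array([ 1.1  ,  0.32 ,  1.565, -0.   ,  1.257, -0.02 ]), 'qvel': array([ 0.   ,  0.001,  0.   , -0.   ,  0.001,  0.001]), 'effort': array([  0.001, -41.544, -23.442,  -0.   ,   0.   ,  -0.   ]), 'tool_pos': array([0.251, 0.518, 0.231]), 'orientation': array([[-0.9  ,  0.436,  0.   ],
       [ 0.436,  0.9  ,  0.   ],
       [-0.   ,  0.   , -1.   ]]), 'force': array([ 0.232,  0.285, -0.241]), 'ft_torque': array([-0.039,  0.036,  0.008]), 'grasp_force': 0.0, 'width': 0.08550826320069062}
```

```bash
python3 -c "
import cv2,numpy as np
a=cv2.imread('pics/scene0.png');b=cv2.imread('pics/top0.png')
cv2.imwrite('pics/s0b.png',cv2.resize(a,(800,600)));cv2.imwrite('pics/t0b.png',cv2.resize(b,(800,600)))"
```

```text
(no output)
```

View pics/s0b.png

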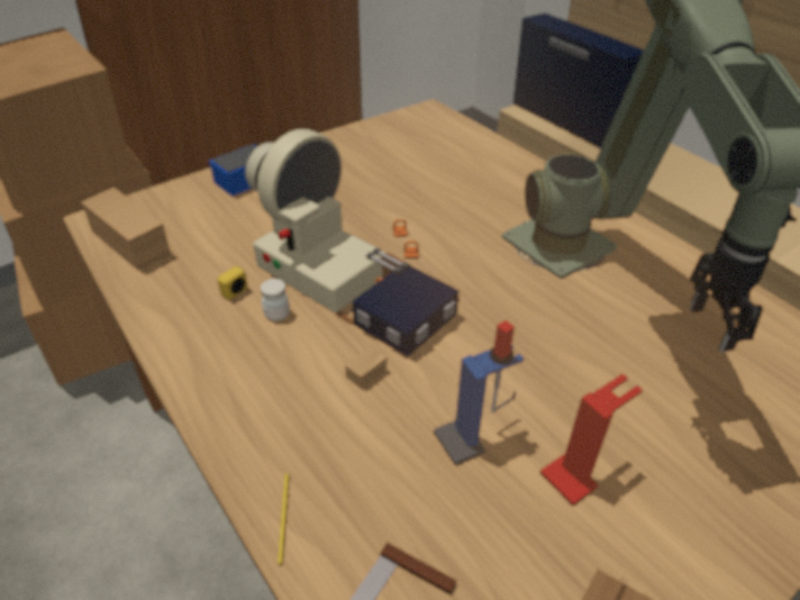

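View pics/t0b.png

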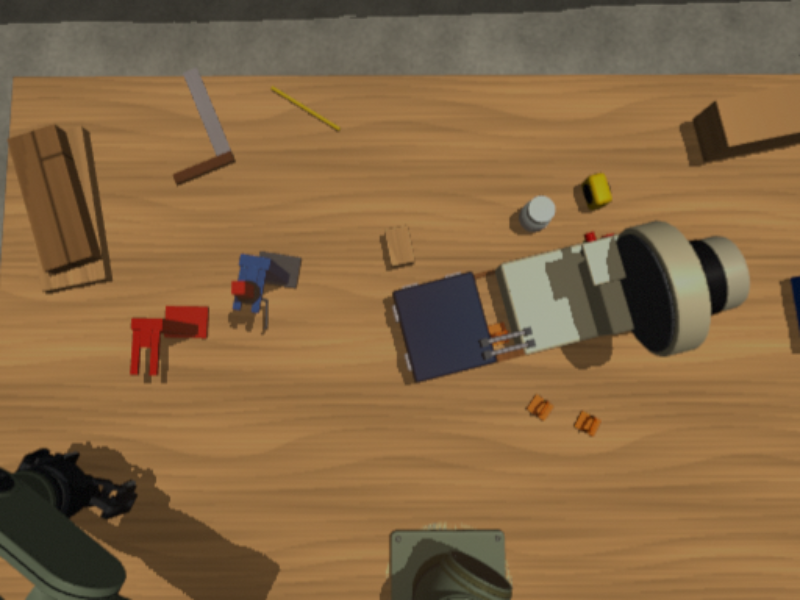

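The scene view shows the blue rack with the red-handled hook (≈(322,212) px), a red look-alike rack (≈(385,260)), and the bay at ≈(235,185). The top view shows three orange plates: one in the gap (≈(318,212)), the others at (345,260) and (376,271). The one farthest to the robot's left is the one in the gap. Next I'll triangulate and check in close crops.

```bash
python3 - <<'E'
from h import *
np.set_printoptions(precision=4,suppress=True)
for t,a,b in(("grip",(322.7,213.9),(155.6,185.2)),("seat",(319.6,229.3),(159.7,187.4)),("mouth",(219.9,203.7),(308.1,175.1)),("bay",(234.2,192.4),(313.5,197.5))):
    print(t,*tri(("scene",a),("top",b)))
print('plate eye top',atz("top",(320,214),.0185), 'mouth z0',atz("top",(308.1,175.1),0),atz("scene",(219.9,203.7),0))
T=cv2.imread('pics/top0.png');S=cv2.imread('pics/scene0.png')
c=lambda I,x,y,w,h,s:cv2.resize(I[y:y+h,x:x+w],None,fx=s,fy=s,interpolation=cv2.INTER_CUBIC)
cv2.imwrite('pics/m1.png',np.vstack([np.hstack([c(T,245,150,100,100,3.0*1),c(T,130,150,75,75,4)]),np.hstack([c(S,215,150,100,75,3),c(S,270,195,75,56,4)[:225]])][:1]))
cv2.imwrite('pics/m1.png',np.hstack([c(T,240,165,110,86,4),c(T,140,155,43,43,8)]))
cv2.imwrite('pics/m2.png',np.hstack([c(S,212,150,90,90,4.4444),c(S,272,200,80,80,5)]))
E
```

```text
grip [0.5163 0.3243 0.2336] [0.0015319117043320763, 0.001531911704332051]
seat [0.518  0.3257 0.1819] [0.00016096157622512487, 0.0001609615762252105]
mouth [ 0.5728 -0.073  -0.001 ] [0.000312107497311397, 0.0003121074973113653]
bay [ 0.5055 -0.0873  0.004 ] [0.00036302789200370834, 0.00036302789200365175]
plate eye top [ 0.4558 -0.1026  0.0185] mouth z0 [ 0.5729 -0.0731  0.    ] [ 0.5731 -0.0719  0.    ]Traceback (most recent call last):
  File "<stdin>", line 8, in <module>
    return _nx.concatenate(arrs, 1, dtype=dtype, casting=casting)
           ~~~~~~~~~~~~~~~^^^^^^^^^^^^^^^^^^^^^^^^^^^^^^^^^^^^^^^
ValueError: all the input array dimensions except for the concatenation axis must match exactly, but along dimension 0, the array at index 0 has size 225 and the array at index 1 has size 224
```

```bash
cat >> h.py <<'E'
def frame(o,yaw):
    c,s=np.cos(np.radians(yaw)),np.sin(np.radians(yaw));return lambda P:np.atleast_2d(P)@np.array([[c,s,0],[-s,c,0],[0,0,1]])+np.r_[o[0],o[1],0]
def crop(n,I,x,y,w,h,s,lines=()):
    J=cv2.resize(I[y:y+h,x:x+w],(int(w*s),int(h*s)),interpolation=cv2.INTER_CUBIC)
    for L,col in lines:
        q=(proj(n,L)+.5-[x,y])*s
        cv2.polylines(J,[np.round(q*8).astype(np.int32)],False,col,1,cv2.LINE_AA,3)
    return J
def baylines(o,yaw,col=(0,255,0)):
    F=frame(o,yaw);r=[]
    for s in(1,-1): r.append((F([[-.082,s*.025,.07],[.07,s*.025,.07],[.07,s*.025,0],[-.082,s*.025,0]]),col))
    r.append((F([[.07,.175,.07],[.07,.025,.07]]),col));r.append((F([[.07,-.025,.07],[.07,-.1,.07]]),col))
    return r
def racklines(o,yaw,col=(0,255,0)):
    F=frame(o,yaw);z=.19
    return [(F([[-.03,.009,z],[.013,.009,z],[.013,-.009,z],[-.03,-.009,z]]),col),(F([[0,0,.19+.006],[0,0,.19+.066]]),col),(F([[0,0,.05],[-.05,0,.05],[-.05,0,.064]]),(255,0,255))]
E
python3 - <<'E'
from h import *
T=cv2.imread('pics/top0.png');S=cv2.imread('pics/scene0.png')
b=baylines((.505,-.0878),12);r=racklines((.5175,.325),0)
cv2.imwrite('pics/m1.png',np.hstack([crop('top',T,240,165,110,86,4,b),crop('top',T,140,155,43,43,8,r)]))
cv2.imwrite('pics/m2.png',np.hstack([crop('scene',S,212,150,90,90,400/90,b),crop('scene',S,282,200,80,80,5,r)]))
E
```

```text
(no output)
```

View pics/m1.png

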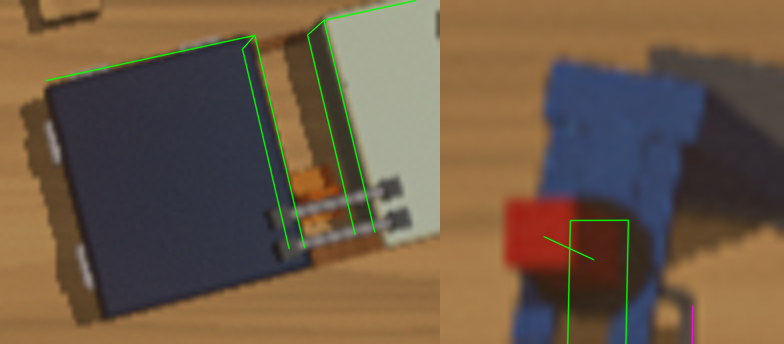

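View pics/m2.png

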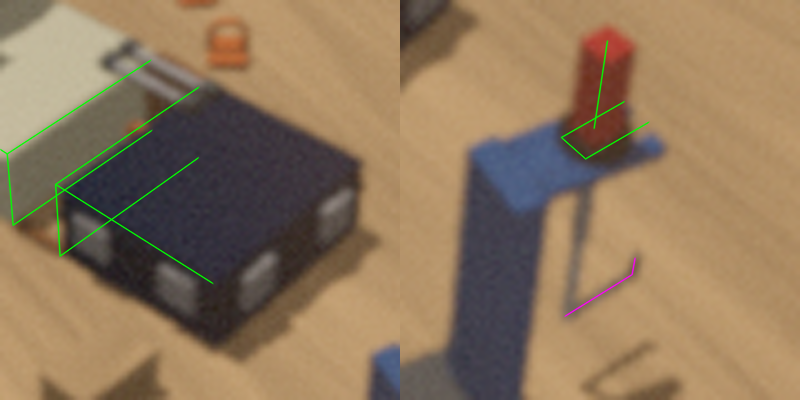

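```bash
cat >> h.py <<'E'
def platelines(o,yaw,z=0,col=(255,255,0)):
    F=frame(o,yaw);a,b=.02,.017
    t=np.linspace(0,np.pi,9)
    return [(F([[a,b,z+.006],[a,-b,z+.006],[-a,-b,z+.006],[-a,b,z+.006],[a,b,z+.006]]),col),
     (F([[0,.011,z+.006],[0,.011,z+.02]]+[[0,.011*np.cos(u),z+.02+.011*np.sin(u)] for u in t]+[[0,-.011,z+.006]]),col)]
E
python3 - <<'E'
from h import *
T=cv2.imread('pics/top0.png');S=cv2.imread('pics/scene0.png')
b=baylines((.505,-.0878),13.3);r=racklines((.5175,.325),-10)
p=platelines((.456,-.101),13)
m=lambda n,I,x,y,w,h,l:crop(n,I,x,y,w,h,300/h,l)
cv2.imwrite('pics/m3.png',np.vstack([np.hstack([m('top',T,298,195,40,40,()),m('top',T,298,195,40,40,p+b)]),np.hstack([m('top',T,143,168,40,40,r),m('scene',S,300,205,70,70,r)])]))
hsv=cv2.cvtColor(T,cv2.COLOR_BGR2HSV)
M=(hsv[...,0]<14)&(hsv[...,1]>190)&(hsv[...,2]>120)
for y in range(200,232):print(y,''.join('#' if M[y,x] else '.' for x in range(300,335)))
E
```

```text
200 ...................................
201 ...................................
202 ...................................
203 ...................................
204 ...................................
205 ...................................
206 ...................................
207 ...................................
208 ...................................
209 ...................................
210 ...................................
211 .......................#...........
212 ...................#.####..........
213 ................########...........
214 .................###...............
215 ...................................
216 ...................................
217 ...................................
218 ...................................
219 ...................................
220 ...................................
221 ...................................
222 ...................................
223 ...................................
224 ...................................
225 ...................................
226 ...................................
227 ...................................
228 ...................................
229 ...................................
230 ...................................
231 ...................................
```

View pics/m3.png

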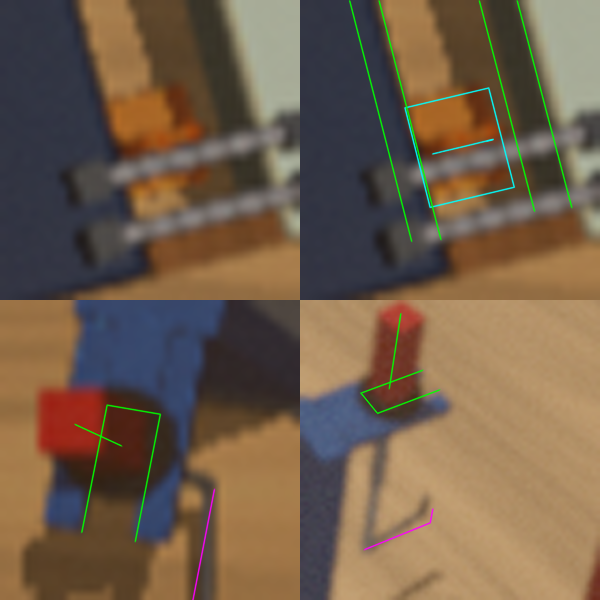

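Seen in m3: in the top view the hook's handle and toe lie along world −x (yaw ≈0), and the blue prongs sit at about −10° (around px (158,192)). The plate in the gap is at ≈(320,212), yaw ≈13°, matching my overlay. Plate candidates: (320,212) in the gap, (347,260) and (377,271). I choose the first. I'll do one numeric refinement and then move.

```bash
python3 - <<'E'
from h import *
np.set_printoptions(precision=4,suppress=True)
T=cv2.imread('pics/top0.png');hsv=cv2.cvtColor(T,cv2.COLOR_BGR2HSV)
s=hsv[168:205,140:185]
R=((s[...,0]<6)|(s[...,0]>174))&(s[...,1]>150)&(s[...,2]>110)
B=(s[...,0]>95)&(s[...,0]<125)&(s[...,1]>110)
for y in range(37):print(168+y,''.join('R' if R[y,x] else 'b' if B[y,x] else '.' for x in range(45)))
ys,xs=np.nonzero(R);c=(xs.mean()+140,ys.mean()+168);print(c,atz('top',c,.256))
E
python3 -m inch '[[[-40,-8,-20],-6],[[-90,-16,-45],-13],[[-140,-25,-70],-20],[[-190,-34,-70],-26],[[-240,-43,-70],-26],[[-280,-50,-70],-26],[[-310,-55,-70],-26],[[-324,-57.5,-70],-26],[[-324,-57.5,-70],-26]]' 1 100
```

```text
168 ..............bbbbbbbbbbbbbbbbbbb............
169 ..............bbbbbbbbbbbbbbbbbb.............
170 ................bbbbbbbbbbbbbbbb.............
171 ...............bb..bbbbbbb..bbbb.............
172 ...............bbbbbbbbbb...bb...............
173 ..............bbbbbbbbbbb.bbb................
174 ..............bbbbbbbbbbb.bbbb...............
175 ..............bbbbbbbbbbbbbbbb...............
176 ..............bbbbbbbbbbbbbbbb...............
177 ..............bbbbbbbbbb.bbbb................
178 .............bbbbbbbbbbb.bbbb................
179 ......................bb.bbbb................
180 .........RRRRRRRR........bbbb................
181 .........RRRRRRRR........bbbb................
182 ........RRRRRRRRR.........bb.................
183 .........RRRRRRRR..........b.................
184 ........RRRRRRRRR..........b.................
185 ........RRRRRRRRR..........b.................
186 ........RRRRRRRRR..........b.................
187 ........RRRRRRRRR............................
188 .............................................
189 .............................................

[... 313 characters left out ...]
.bbb.........bbbb...................
197 ............b.........bbbb...................
198 .....................bbbb....................
199 .............................................
200 .............................................
201 .............................................
202 .............................................
203 .............................................
204 .............................................
(np.float64(152.17391304347825), np.float64(183.59420289855072)) [0.5185 0.3256 0.256 ]
t: 2.33
tool_pos: [0.5172, 0.3245, 0.3011]
orientation: [[-1.0, -0.002, -0.001], [-0.002, 1.0, 0.0], [0.001, 0.0, -1.0]]
force: [0.8, 0.6, -0.3]
width: 0.0854
grasp_force: 0.0
```

```bash
python3 -m inch '[[[-1,1,30],0],[[-1,1,60],0],[[-1,1,85],0],[[-1,1,96],0],[[-1,1,96],0]]' 1 100; python3 -m inch '[[[0,0,0],0],[[0,0,0],0],[[0,0,0],0],[[0,0,0],0],[[0,0,0],0]]' 0 100
```

```text
t: 2.95
tool_pos: [0.5174, 0.3262, 0.2051]
orientation: [[-1.0, -0.004, -0.001], [-0.004, 1.0, -0.0], [0.001, -0.0, -1.0]]
force: [0.0, -0.4, 0.7]
width: 0.0858
grasp_force: 0.0
t: 3.58
tool_pos: [0.5184, 0.3258, 0.2059]
orientation: [[-1.0, -0.003, 0.001], [-0.003, 1.0, 0.001], [-0.001, 0.001, -1.0]]
force: [-0.5, 0.1, 2.1]
width: 0.0188
grasp_force: 98.0
```

```bash
python3 -m inch '[[[0,0,-5],0],[[0,0,-10],0],[[10,2,-10],0],[[22,4,-10],0],[[36,6.6,-10],0],[[52,9.6,-10],0],[[70,13,-15],0],[[80,15,-30],0],[[80,15,-50],0],[[80,15,-60],0]]'; python3 - <<'E'
from h import *
robot.snapshot('scene');im=robot.snapshot('scene');cv2.imwrite('pics/s2.png',im)
s=robot.read_state();print(s['force'],s['width'],s['tool_pos'])
for t in('hook','hook_grip','rack_seat'):print(t,[(np.round(r['centre'],1).tolist(),round(r['confidence'],2)) for r in robot.tip_of(t,'scene')])
c=proj('scene',s['tool_pos'])[0].astype(int);x,y=c[0]-45,c[1]-30
cv2.imwrite('pics/s2c.png',crop('scene',im,max(x,0),max(y,0),100,100,5,[(np.array(s['tool_pos'])+[[0,0,-.02],[0,0,-.15],[-.05,0,-.15]],(0,255,0))]))
E
```

```text
t: 4.82
tool_pos: [0.4383, 0.341, 0.2676]
orientation: [[-1.0, -0.003, 0.003], [-0.003, 1.0, 0.002], [-0.003, 0.002, -1.0]]
force: [0.3, 0.1, -0.7]
width: 0.0189
grasp_force: 97.6
[ 0.00748053  0.53763989 -1.9961086 ] 0.01883900937328817 [0.43859951 0.34091705 0.26715343]
hook [([349.4, 199.4], 0.87), ([248.4, 209.5], 0.66)]
hook_grip [([353.3, 184.6], 0.91)]
rack_seat [([395.1, 248.0], 0.95), ([321.2, 228.5], 0.82)]
```

View pics/s2c.png

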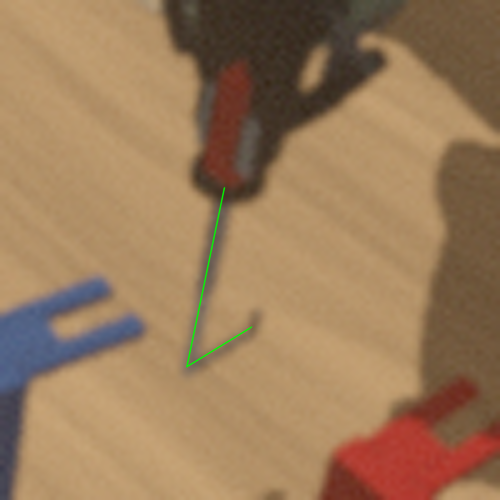

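The picture shows the hook held upright, with its toe at about (190,366)–(255,325) in the crop. The toe's underside is about 153 mm below the TCP. Next I move over the gap.

```bash
python3 -m inch '[[[0,-20,0],0],[[0,-60,0],-3],[[-10,-110,0],-6],[[-25,-165,0],-10],[[-45,-220,0],-13.3],[[-65,-275,0],-13.3],[[-82,-330,0],-13.3],[[-92,-380,0],-13.3],[[-94,-412,0],-13.3],[[-94,-424,0],-13.3]]'; python3 -m inch '[[[0,0,0],0],[[0,0,0],0]]'; python3 - <<'E'
from h import *
im=robot.snapshot('top');cv2.imwrite('pics/t3.png',im)
im2=robot.snapshot('scene');cv2.imwrite('pics/s3.png',im2)
s=robot.read_state();print(s['force'],s['width'],s['tool_pos'],s['orientation'])
p=np.array(s['tool_pos']);d=-np.array([np.cos(np.radians(13.3)),np.sin(np.radians(13.3)),0])
L=[(np.array([p+[0,0,-.02],p+[0,0,-.151],p+[0,0,-.151]+.05*d]),(0,255,0))]
b=baylines((.505,-.0878),13.3,(255,255,0))
cv2.imwrite('pics/m4.png',np.hstack([crop('top',im,275,150,66,66,6,b+L),crop('scene',im2,205,120,90,90,4.4,b+L)]))
E
```

```text
t: 6.32
tool_pos: [0.5323, -0.0858, 0.2646]
orientation: [[-0.973, -0.23, -0.002], [-0.23, 0.973, -0.0], [0.002, 0.0, -1.0]]
force: [-0.1, -0.1, -1.3]
width: 0.019
grasp_force: 97.9
t: 6.58
tool_pos: [0.533, -0.0824, 0.2653]
orientation: [[-0.972, -0.234, -0.0], [-0.234, 0.972, 0.001], [0.0, 0.001, -1.0]]
force: [-0.1, 0.6, -0.6]
width: 0.019
grasp_force: 97.9
[ 0.25724818 -0.56186931 -2.17210108] 0.018820910492088734 [ 0.53315696 -0.08221992  0.26536202] [[-9.72133242e-01 -2.34429008e-01 -1.38529769e-05]
 [-2.34428998e-01  9.72133178e-01  3.57970038e-04]
 [-7.04516226e-05  3.51242113e-04 -9.99999936e-01]]
```

View pics/m4.png

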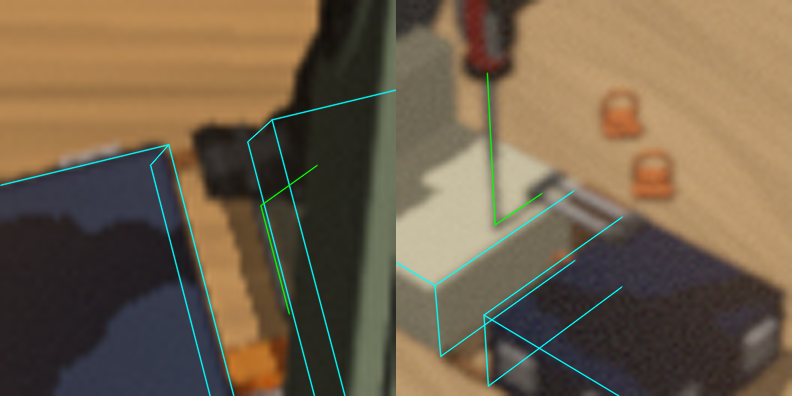

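```bash
python3 -m inch '[[[0,0,25],0],[[0,0,55],0],[[0,0,80],0],[[0,0,95],0],[[0,0,98],0],[[0,0,98],0],[[0,0,98],0]]'; python3 -m inch '[[[0,0,1],0],[[0,0,2],0],[[0,0,3],0],[[0,0,4],0],[[0,0,5],0],[[0,0,5],0]]'
```

```text
t: 7.55
tool_pos: [0.534, -0.0834, 0.1683]
orientation: [[-0.972, -0.233, 0.002], [-0.233, 0.972, -0.0], [-0.002, -0.001, -1.0]]
force: [0.0, -0.5, -0.9]
width: 0.0189
grasp_force: 97.9
t: 8.3
tool_pos: [0.5333, -0.0833, 0.1622]
orientation: [[-0.972, -0.233, -0.0], [-0.233, 0.972, 0.0], [0.0, 0.0, -1.0]]
force: [-0.1, -0.6, -0.5]
width: 0.0188
grasp_force: 97.9
```

```bash
python3 -m inch '[[[0,0,1],0],[[0,0,2],0],[[0,0,3],0],[[0,0,3],0]]'
```

```text
t: 8.8
tool_pos: [0.5333, -0.0833, 0.1592]
orientation: [[-0.972, -0.233, -0.0], [-0.233, 0.972, 0.0], [0.0, 0.0, -1.0]]
force: [1.0, 0.3, -1.5]
width: 0.0186
grasp_force: 97.9
```

```bash
python3 -m inch '[[[0,0,1],0],[[0,0,2],0],[[0,0,2],0]]'; 
```

```text
t: 9.18
tool_pos: [0.5333, -0.0833, 0.1572]
orientation: [[-0.972, -0.233, -0.0], [-0.233, 0.972, 0.0], [0.0, 0.0, -1.0]]
force: [-0.7, -0.7, -1.7]
width: 0.0189
grasp_force: 97.9
```

```bash
python3 -m inch '[[[0,0,1],0],[[0,0,1],0]]'
```

```text
t: 9.43
tool_pos: [0.5335, -0.0833, 0.1566]
orientation: [[-0.973, -0.233, 0.001], [-0.233, 0.973, 0.0], [-0.001, -0.0, -1.0]]
force: [-0.2, -0.1, 1.8]
width: 0.0189
grasp_force: 98.3
```

```bash
python3 -m inch '[[[0,0,0.5],0],[[0,0,0.5],0]]'
```

```text
t: 9.68
tool_pos: [0.5336, -0.0833, 0.1564]
orientation: [[-0.972, -0.233, 0.001], [-0.233, 0.972, -0.0], [-0.001, -0.0, -1.0]]
force: [-1.6, 0.9, 5.3]
width: 0.0191
grasp_force: 98.7
```

```bash
python3 -m inch '[[[0,0,-5],0],[[0,0,-9.5],0],[[4,0,-9.5],0],[[8,0,-9.5],0],[[12,0,-9.5],0],[[16,0,-9.5],0],[[20,0,-9.5],0],[[23,0,-9.5],0],[[23,0,-9.5],0]]'; python3 -m inch '[[[2,0,0],0],[[4,0,0],0],[[6,0,0],0],[[8,0,0],0],[[8,0,0],0]]'
```

```text
t: 10.8
tool_pos: [0.5108, -0.0887, 0.1654]
orientation: [[-0.973, -0.233, 0.0], [-0.233, 0.973, 0.0], [-0.0, 0.0, -1.0]]
force: [0.1, -0.2, -1.2]
width: 0.0189
grasp_force: 98.3
t: 11.42
tool_pos: [0.503, -0.0905, 0.1653]
orientation: [[-0.973, -0.233, 0.0], [-0.233, 0.973, 0.0], [-0.0, 0.0, -1.0]]
force: [-0.2, -0.0, 0.1]
width: 0.0193
grasp_force: 98.3
```

```bash
python3 -m inch '[[[3,0,0],0],[[6,0,0],0],[[6,0,0],0]]'; python3 -m inch '[[[3,0,0],0],[[6,0,0],0],[[6,0,0],0]]'
```

```text
t: 11.8
tool_pos: [0.497, -0.0919, 0.1653]
orientation: [[-0.973, -0.233, -0.0], [-0.233, 0.973, 0.0], [0.0, 0.0, -1.0]]
force: [-0.5, 0.9, -1.3]
width: 0.0192
grasp_force: 98.3
t: 12.18
tool_pos: [0.4912, -0.0934, 0.1653]
orientation: [[-0.973, -0.233, -0.0], [-0.233, 0.973, 0.0], [0.0, 0.0, -1.0]]
force: [0.5, 0.8, -1.2]
width: 0.0187
grasp_force: 98.3
```

```bash
python3 -m inch '[[[0,0,-4],0],[[0,0,-8],0],[[0,0,-12],0],[[0,0,-15],0],[[0,0,-17],0],[[0,0,-19],0],[[0,0,-22],0],[[0,0,-25],0],[[0,0,-28],0],[[0,0,-28],0]]'; python3 - <<'E'
from h import *
f=[]
for i in range(2):
    im=robot.snapshot('top');f.append(robot.read_state()['force'])
im2=robot.snapshot('scene');cv2.imwrite('pics/t5.png',im);cv2.imwrite('pics/s5.png',im2)
f.append(robot.read_state()['force']);print(np.mean(f,0),robot.read_state()['tool_pos'])
print([(np.round(r['centre'],1).tolist(),round(r['confidence'],2)) for r in robot.tip_of('plate_eye','scene')])
E
```

```text
t: 13.42
tool_pos: [0.4917, -0.0934, 0.1936]
orientation: [[-0.972, -0.233, 0.001], [-0.233, 0.972, -0.0], [-0.001, -0.0, -1.0]]
force: [0.4, 0.1, -2.1]
width: 0.0192
grasp_force: 98.0
[ 0.05883996 -0.12990626 -2.66581823] [ 0.49141415 -0.09327763  0.19320519]
[([255.4, 145.8], 0.64), ([264.8, 159.1], 0.52)]
```

```bash
python3 -m inch '[[[-2,0,0],0],[[-5,0,0],0],[[-9,0,0],0],[[-14,0,0],0],[[-20,0,0],0],[[-26,0,0],0],[[-33,0,0],0],[[-40,0,0],0],[[-45,0,0],0],[[-45,0,0],0]]'; python3 - <<'E'
from h import *
f=[]
im=robot.snapshot('top');f.append(robot.read_state()['force'])
im2=robot.snapshot('scene');cv2.imwrite('pics/t6.png',im);cv2.imwrite('pics/s6.png',im2)
f.append(robot.read_state()['force']);print(np.mean(f,0))
for t,px,z in(('jar',(340.8,138.5),0),('offcut',(254.8,155.7),0),('tape',(378.8,123.4),0)):
    P=atz('top',px,z);d=P[:2]-[.505,-.0878];c,s=np.cos(.232),np.sin(.232);print(t,P,d@[c,s],d@[-s,c])
p=np.array(robot.read_state()['tool_pos'])
b=baylines((.505,-.0878),13.3,(255,255,0))
cv2.imwrite('pics/m6.png',np.hstack([crop('top',im,280,145,66,66,6),crop('scene',im2,205,130,70,70,396/70,b)]))
E
```

```text
t: 14.88
tool_pos: [0.5356, -0.0827, 0.1932]
orientation: [[-0.972, -0.233, 0.0], [-0.233, 0.972, 0.0], [-0.0, 0.0, -1.0]]
force: [1.1, 0.3, -2.2]
width: 0.0187
grasp_force: 98.0
[-0.0278318   0.02890591 -2.45853269]
jar [ 0.68400707 -0.17435617  0.        ] 0.15430982487890132 -0.12539529720252707
offcut [0.63259168 0.08587873 0.        ] 0.164106279750733 0.13968917440179568
tape [ 0.73021389 -0.29128679  0.        ] 0.172393494825411 -0.2498172370717206
```

View pics/m6.png

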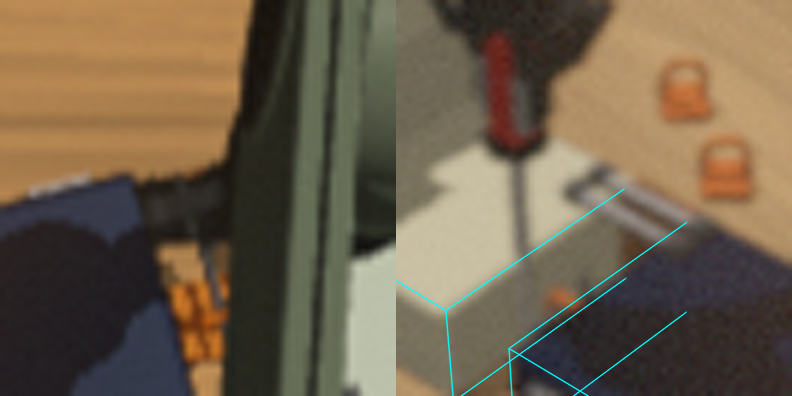

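The plate hangs on the toe. It has moved to about (313,197) in the top view. I raise it a little and carry it over the lip.

```bash
python3 -m inch '[[[-4,0,-3],0],[[-10,0,-6],0],[[-18,0,-8],0],[[-27,0,-8],0],[[-36,0,-8],0],[[-46,0,-8],0],[[-56,0,-8],0],[[-66,0,-8],0],[[-76,0,-8],0],[[-86,0,-8],0]]'; python3 -m inch '[[[-10,0,0],0],[[-20,0,0],0],[[-30,0,0],0],[[-40,0,0],0],[[-50,0,0],0],[[-59,0,0],0],[[-65,0,0],0],[[-68,0,0],0],[[-69,0,0],0],[[-69,0,0],0]]'; python3 - <<'E'
from h import *
f=[]
im=robot.snapshot('top');f.append(robot.read_state()['force'])
im2=robot.snapshot('scene');cv2.imwrite('pics/t7.png',im);cv2.imwrite('pics/s7.png',im2)
f.append(robot.read_state()['force']);print(np.mean(f,0),robot.read_state()['tool_pos'])
cv2.imwrite('pics/m7.png',np.hstack([crop('top',im,260,115,66,66,6),crop('scene',im2,175,150,80,80,396/80)]))
E
```

```text
t: 16.23
tool_pos: [0.6195, -0.0627, 0.2012]
orientation: [[-0.972, -0.233, -0.0], [-0.233, 0.972, 0.0], [0.0, 0.0, -1.0]]
force: [0.6, -0.2, -2.4]
width: 0.0189
grasp_force: 97.9
t: 17.48
tool_pos: [0.6858, -0.0468, 0.2013]
orientation: [[-0.972, -0.233, -0.0], [-0.233, 0.972, 0.0], [0.0, 0.0, -1.0]]
force: [0.0, -0.1, -3.1]
width: 0.0188
grasp_force: 97.9
[-0.1171934  -0.52673597 -3.04492558] [ 0.68578171 -0.04680822  0.20139787]
```

View pics/m7.png

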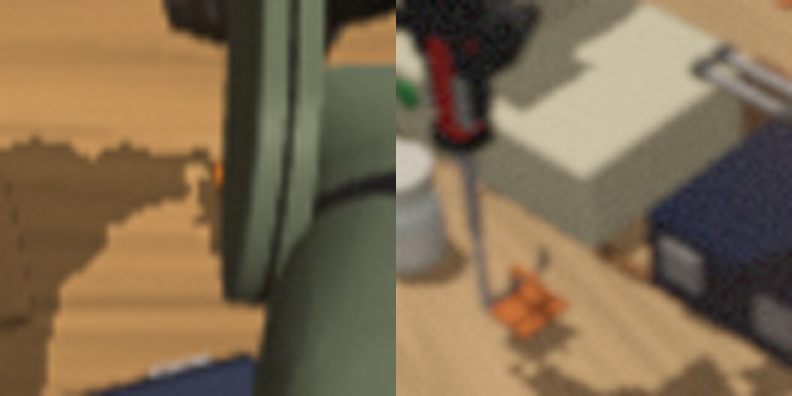

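```bash
python3 -m inch '[[[0,0,4],0],[[0,0,8],0],[[0,0,11],0],[[0,0,13],0],[[0,0,15],0],[[0,0,17],0],[[0,0,19],0],[[0,0,21],0],[[0,0,23],0],[[0,0,23],0]]';python3 -m inch '[[[0,0,2],0],[[0,0,4],0],[[0,0,6],0],[[0,0,8],0],[[0,0,10],0],[[0,0,12],0],[[0,0,12.5],0],[[0,0,12.5],0]]'; python3 - <<'E'
from h import *
f=[]
im=robot.snapshot('top');f.append(robot.read_state()['force'])
im2=robot.snapshot('scene');cv2.imwrite('pics/s8.png',im2)
f.append(robot.read_state()['force']);p=np.array(robot.read_state()['tool_pos']);print(np.mean(f,0),p)
d=-np.array([.972,.233,0]);k=p+[0,0,-.1542]
L=[(np.array([k,k+.05*d,k+.05*d+[0,0,.015]]),(0,255,0))]
P=platelines((p+.035*d)[:2],13.5)
cv2.imwrite('pics/m8.png',np.hstack([crop('scene',im2,180,180,44,44,9),crop('scene',im2,180,180,44,44,9,L+P)]))
E
```

```text
t: 18.82
tool_pos: [0.686, -0.0467, 0.1782]
orientation: [[-0.972, -0.233, -0.0], [-0.233, 0.972, 0.0], [0.0, 0.0, -1.0]]
force: [0.9, 0.2, -2.2]
width: 0.0185
grasp_force: 97.8
t: 19.82
tool_pos: [0.686, -0.0467, 0.1658]
orientation: [[-0.972, -0.233, 0.0], [-0.233, 0.972, 0.0], [-0.0, 0.0, -1.0]]
force: [0.2, -0.1, -1.4]
width: 0.0189
grasp_force: 97.8
[ 0.23318141  0.68682202 -0.63870085] [ 0.68607838 -0.04670633  0.16588522]
```

View pics/m8.png

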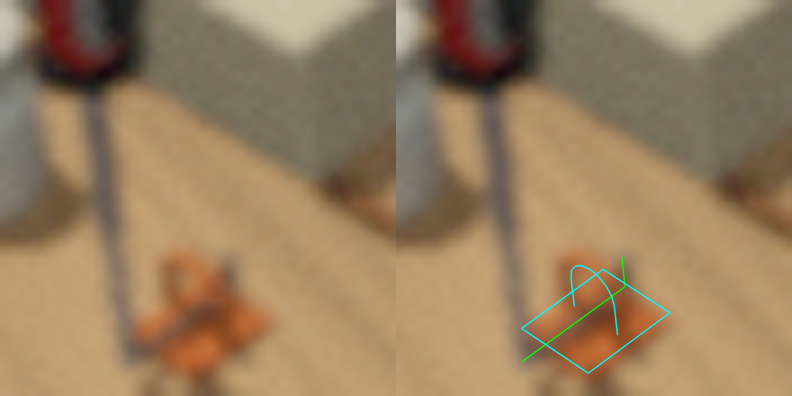

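The picture shows the plate standing upright on the bench, with the toe lying free in the eye at about (200,217) px. I slide the hook out of the eye.

```bash
python3 -m inch '[[[-2,0,0],0],[[-5,0,0],0],[[-8,0,0],0],[[-11,0,0],0],[[-14,0,0],0],[[-14,0,0],0]]';python3 -m inch '[[[-3,0,0],0],[[-6,0,0],0],[[-9,0,0],0],[[-12,0,0],0],[[-12,0,0],0]]';python3 -m inch '[[[-4,0,0],0],[[-9,0,0],0],[[-15,0,0],0],[[-22,0,0],0],[[-29,0,0],0],[[-34,0,0],0],[[-34,0,0],0]]'; python3 - <<'E'
from h import *
im2=robot.snapshot('scene');cv2.imwrite('pics/s9.png',im2)
hsv=cv2.cvtColor(im2,cv2.COLOR_BGR2HSV);o=cv2.cvtColor(cv2.imread('pics/s8.png'),cv2.COLOR_BGR2HSV)
for h in(o,hsv):
    m=(h[...,0]<14)&(h[...,1]>170)&(h[...,2]>90);m[:200]=0;m[225:]=0;m[:,:190]=0;m[:,215:]=0
    ys,xs=np.nonzero(m);print(len(xs),xs.mean(),ys.mean(),xs.min(),xs.max(),ys.min(),ys.max())
    for y in range(204,224):print(''.join('#' if v else '.' for v in m[y,188:216]))
E
```

```text
t: 20.68
tool_pos: [0.6998, -0.0434, 0.1657]
orientation: [[-0.972, -0.233, 0.0], [-0.233, 0.972, 0.0], [-0.0, 0.0, -1.0]]
force: [0.3, 0.8, -1.8]
width: 0.0189
grasp_force: 97.8
t: 21.3
tool_pos: [0.7115, -0.0406, 0.1657]
orientation: [[-0.972, -0.233, 0.0], [-0.233, 0.972, 0.0], [-0.0, 0.0, -1.0]]
force: [0.0, -0.3, -1.6]
width: 0.0191
grasp_force: 97.8
t: 22.18
tool_pos: [0.7447, -0.0326, 0.1656]
orientation: [[-0.972, -0.233, -0.0], [-0.233, 0.972, 0.0], [0.0, 0.0, -1.0]]
force: [-1.4, 0.2, -1.0]
width: 0.0191
grasp_force: 97.8
49 202.9591836734694 216.6734693877551 198 208 211 221
............................
............................
............................
............................
............................
............................
............................
...............#............
...............##...........
...........##....#..........
................###.........
...............######.......
..............#######.......
............#######.........
...........#######..........
..........#######...........
...........#####............
.............#..............
............................
............................
73 201.7945205479452 216.26027397260273 196 208 212 221
............................
............................
............................
............................
............................
............................
............................
............................
..............##............
...........#######..........
...........########.........
..........##########........
.........############.......
........############........
........##########..........
..........#######...........
............####............
.............#..............
............................
............................
```

```bash
python3 -m inch '[[[0,0,-20],0],[[0,0,-55],0],[[0,0,-90],0],[[10,10,-104],3],[[40,40,-104],7],[[80,80,-104],10],[[120,120,-104],13.4],[[160,160,-104],13.4],[[200,200,-104],13.4],[[230,232,-104],13.4]]'; python3 -m inch '[[[12,15,0],0],[[12,15,0],0],[[12,15,0],0]]'
```

```text
t: 23.48
tool_pos: [0.4642, 0.1399, 0.2702]
orientation: [[-1.0, -0.001, 0.0], [-0.001, 1.0, 0.0], [-0.0, 0.0, -1.0]]
force: [-0.5, 0.3, -0.3]
width: 0.0191
grasp_force: 97.9
t: 23.85
tool_pos: [0.4558, 0.1539, 0.2698]
orientation: [[-1.0, -0.001, 0.001], [-0.001, 1.0, -0.0], [-0.001, -0.0, -1.0]]
force: [-0.4, 0.8, -1.1]
width: 0.019
grasp_force: 97.9
```

```bash
python3 -m inch '[[[6,20,0],0],[[12,55,0],0],[[16,95,0],0],[[16,135,0],0],[[16,165,0],0],[[16,182,0],0],[[16,187,0],0],[[16,187,0],0],[[16,187,0],0]]'; python3 -m inch '[[[0,0,15],0],[[0,0,32],0],[[0,0,46],0],[[0,0,54],0],[[0,0,54],0],[[0,0,54],0]]'
```

```text
t: 24.98
tool_pos: [0.4386, 0.3403, 0.27]
orientation: [[-1.0, -0.0, 0.0], [-0.0, 1.0, -0.0], [-0.0, -0.0, -1.0]]
force: [-1.0, 0.2, -1.1]
width: 0.0188
grasp_force: 98.0
t: 25.72
tool_pos: [0.4387, 0.3415, 0.2163]
orientation: [[-1.0, -0.001, 0.001], [-0.001, 1.0, 0.001], [-0.001, 0.001, -1.0]]
force: [0.3, 0.5, -1.2]
width: 0.0189
grasp_force: 98.0
```

```bash
python3 -m inch '[[[-15,-3,0],0],[[-28,-5.4,0],0],[[-38,-7.2,0],0],[[-47,-8.9,0],0],[[-55,-10.4,0],0],[[-62,-11.7,0],0],[[-69,-13,0],0],[[-76,-14.4,0],0],[[-79.5,-15.2,0],0],[[-79.5,-15.2,0],0]]'; python3 -m inch '[[[0,0,3],0],[[0,0,6],0],[[0,0,8],0],[[0,0,9],0],[[0,0,9],0]]'
```

```text
t: 26.98
tool_pos: [0.518, 0.3261, 0.2158]
orientation: [[-1.0, -0.001, -0.0], [-0.001, 1.0, 0.0], [0.0, 0.0, -1.0]]
force: [0.7, -0.4, -1.3]
width: 0.0187
grasp_force: 98.0
t: 27.6
tool_pos: [0.5179, 0.3262, 0.2068]
orientation: [[-1.0, -0.001, -0.0], [-0.001, 1.0, 0.0], [0.0, 0.0, -1.0]]
force: [-0.1, -0.3, -1.1]
width: 0.0188
grasp_force: 98.0
```

Not yet seated; I go on down in small steps.

```bash
python3 -m inch '[[[0,0,0.6],0],[[0,0,1.2],0],[[0,0,1.2],0]]'
```

```text
t: 27.98
tool_pos: [0.518, 0.3262, 0.2059]
orientation: [[-1.0, -0.001, 0.0], [-0.001, 1.0, 0.0], [-0.0, 0.0, -1.0]]
force: [-0.2, -0.7, 2.0]
width: 0.0189
grasp_force: 98.5
```

Seated at the original height (+3 N). Release and withdraw upwards.

```bash
python3 -m inch '[[[0,0,0],0],[[0,0,0],0],[[0,0,0],0],[[0,0,0],0],[[0,0,0],0],[[0,0,0],0]]' 1; python3 -m inch '[[[0,0,-8],0],[[0,0,-25],0],[[0,0,-50],0],[[0,0,-80],0],[[0,0,-110],0],[[30,20,-130],0],[[70,50,-130],0],[[110,80,-130],0],[[140,100,-130],0],[[140,100,-130],0]]'; python3 - <<'E'
from h import *
im=robot.snapshot('top');im2=robot.snapshot('scene')
for n in('scene','top'):
  for t in('hook_grip','jar','offcut','tape'):print(n,t,[(np.round(r['centre'],1).tolist(),round(r['confidence'],2)) for r in robot.tip_of(t,n)][:2])
cv2.imwrite('pics/m10.png',np.vstack([np.hstack([crop('scene',im2,120,130,160,120,2.5),crop('scene',im2,280,190,80,60,5)]),np.hstack([crop('top',im,240,110,160,120,2.5),crop('top',im,130,160,80,60,5)])]))
E
```

```text
t: 28.72
tool_pos: [0.5179, 0.3262, 0.2056]
orientation: [[-1.0, -0.001, 0.0], [-0.001, 1.0, 0.0], [-0.0, 0.0, -1.0]]
force: [0.6, 0.7, 1.1]
width: 0.0854
grasp_force: 0.0
t: 29.98
tool_pos: [0.3759, 0.4272, 0.3366]
orientation: [[-1.0, -0.005, 0.001], [-0.005, 1.0, 0.001], [-0.001, 0.001, -1.0]]
force: [0.0, 0.6, -0.4]
width: 0.0854
grasp_force: 0.0
scene hook_grip [([322.0, 215.8], 0.68)]
scene jar [([177.0, 202.2], 0.74)]
scene offcut [([234.1, 239.3], 0.94), ([217.5, 202.4], 0.37)]
scene tape [([148.3, 183.4], 0.78)]
top hook_grip [([153.7, 184.5], 0.71)]
top jar [([153.6, 186.1], 0.62)]
top offcut [([255.4, 155.2], 0.94)]
top tape [([378.3, 125.8], 0.93)]
```

View pics/m10.png

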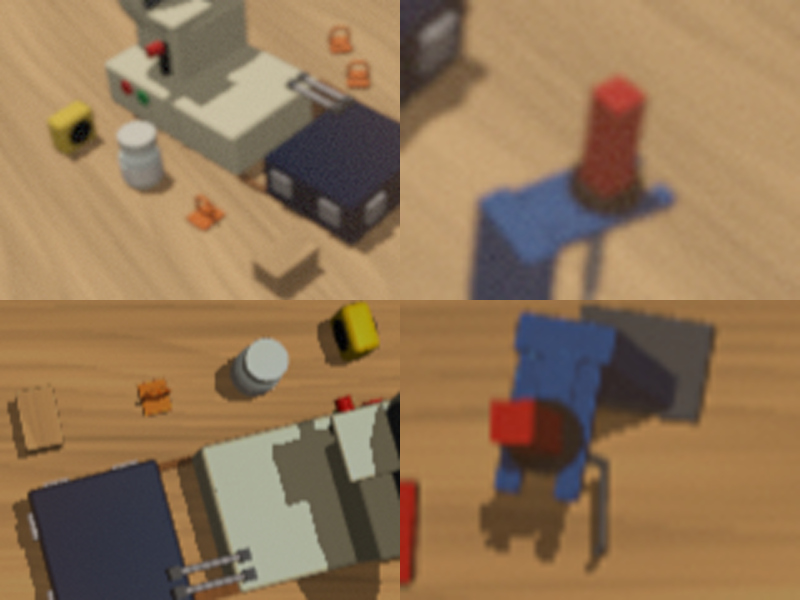

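The plate stands flat on the bare bench at (302,149) in the top view. The hook hangs in the blue rack, and the jar, offcut and tape have not moved.

```bash
python3 -c "
from station import robot
print(robot.close_job())"
```

```text
the job is handed in; nothing more can be done
None
```

The job is handed in at about 30 s of the 72 s allowed: the plate stands flat on the bare bench clear of the gap, the hook hangs back in the blue rack, and the jar, offcut and tape measure are where they were.

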